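# Hold the lamp shade ready over its lamp

### The arm

A 6-joint arm with a two-finger parallel gripper is mounted at the origin on the work surface. World frame = base frame: x ahead of the robot, y to its left, z up, the work surface at z = 0. Lengths are in m, angles in rad, forces in N, time in s.
With the tool pointing down it reaches from about 0.275 to 0.725 m from the base axis. Payload 15.9 kg.
Tool frame: the origin (TCP) lies on the centre line of the jaws, within the pads' length; the fingertips stand 19 mm ahead of it and the grasp point (between the pads) is the TCP (arm.finger_overhang is the distance from the TCP to the fingertips, in m); z points along the fingers, y is the line along which they close (so a half turn about z gives the same grasp; the last joint's range is limited). The gripper opens to 85 mm and grips with 20 to 120 N. Pads are 22 mm wide; open, the fingers measure 114 mm over their backs; the gripper's body (76 mm by 85 mm) begins 54 mm behind the grasp point. The pads swing forward as they close: fully open they stand 13 mm farther back than shut.
Start: joints at [1.159, 0.213, -0.034, 1.323, 0, 1.571], TCP at [0.2, 0.458, 0.25] pointing down, gripper open.
Joint ranges: [-2.98, 2.98], [-0.74, 1.72], [-1.14, 1.35], [-2.1, 2.04], [-1.57, 1.44], [-3.14, 3.14]. Speed limits (rad/s): [1.89, 1.89, 2.39, 2.57, 3.14, 3.14].

### API

Orientations are given as a 3x3 rotation matrix whose columns are the frame's x, y, z axes.
In Python, from station import read_state, vision, arm, spotter gives the robot as it stands.
- The arm moves only by the tool arm_command, never from a script. Its argument "deltas" is a list of rows, each an object with "linear": the shift along the tool's x, y, z in m, a list of three; "spin": the turn about the tool's z in degrees; "hand": the opening, from -1 (shut) to 1 (fully open). In form: [{"linear": [x, y, z], "spin": spin, "hand": hand}, ...]. A call has exactly 5 rows; each row is the pose to reach, as a shift and turn from the pose commanded when the call began, along the tool's axes at that moment; what a row does not reach only later rows make up. A row lasts 1/8 s, in which the tool goes at most 62.5 mm and 10.7 degrees, less where a joint would pass 70% of its speed; a pose out of reach is approached as far as the arm can. A call with a gripper value outside its range is refused whole. The fingers move at their own pace and stop on an object; "grip_force" is the grip in N (left out, the last holds). Time passes only in rows, so rows that repeat a pose let the fingers close, or fill a call up. It gives the time, the measured TCP pose, the force, the opening and the grip force at its end, in the units of the state.
- read_state(): the state, without advancing time (a new reading comes with each control period).
- vision.camera(name): name is "scene" or "top" or "wrist"; returns the picture (400x640x3 uint8, blue, green, red); there is no depth.
- vision.camera_model(name): a dict with "camera_matrix" (3x3 intrinsics, pixels), "world_to_cam" (4x4, takes a point from world to camera coordinates); the wrist camera has in their place "T_tool_cam" (4x4, takes a point from camera to tool coordinates, whose origin is the TCP and whose axes are the flange's). Camera axes: x right, y up, looking along -z (the intrinsics and any distortion apply to the point x, -y, -z); pixel columns grow to the right and rows downward; lengths in m; the calibration is good to about 2 mm. A picture is of the moment at which its call begins: read the wrist's pose just before it. camera_model takes no time and is no camera call.
- arm.hand_in(): hands the job in; it is judged then, once.
Trained networks look in the newest picture that a camera, given by its name, has taken for a name from the list of things; names that differ only in an ending like _2 or _b are one class to them, and where a whole thing is asked for, a point or a joint stands for the part that bears it (a point fixed in the world has none). Each returns a list of dicts, best first, with "confidence" (0 to 1); they miss things now and then, are a little off and sometimes report something else, mostly with a low value. They report only what shows in the picture. A call takes as long as a camera call. They do not tell look-alikes from the thing itself.
- spotter.outline_of(camera, target): "region" (400x640 bool, what is visible of it) and "pixel" ([column, row] in pixels, amid what is visible of it).
- spotter.spot_point(camera, target): "pixel" ([column, row] in pixels: a listed point, or the origin of a listed thing).
The state is a dict: "time_s": time; "joints": joint angles; "qvel": joint speeds; "tau": joint torques, N m; "eef_pos": TCP position; "orientation": TCP orientation; "ft_force": force on the tool from outside, world axes, zero at the start; "moment": the same for the moment, N m; "grip_width": finger opening in m; "grasp_force": force on a finger pad.
Only numpy, scipy, OpenCV 4.12 (cv2) and the standard library are available. Lean on these libraries where they do the work, as an engineer would, in place of code of your own. Each camera call takes 0.05 s, during which the arm holds its last target. There are 200 camera calls.

### The job

Pick up the black rectangular lamp shade, carry it over the row of books, and hold it level just above the bare lamp's bulb, about 15 mm clear of it, centred on the bulb and with its long side along the long side of the lamp's foot, so that I can check the bulb before the shade goes down. Finish while still holding it there, quite still: do not lower it over the bulb or let go. The shade must never touch the lamp, and leave the lamp, the books and the other things where they are.

Things in the scene. Friction and masses are not known exactly. Their poses are not given: they have to be found in the camera images.
- shade_center (a point): Centre (half-way up) of the lamp shade: a plain black rectangular box-shaped shade 120 mm long (its x axis) x 56 mm wide (its y axis) x 90 mm tall, closed on top, open underneath, walls 3 mm, a thin brass line round its lower rim; rigid, about 0.2 kg, loose. It stands on its open rim on the white dresser top; this point is 45 mm above the rim. z is up. Looks the same turned by half a turn.
- shade_rim (a point): The middle of the same shade's open lower rim (its underside), 45 mm below shade_center; same axes.
- bulb_top (a point): The topmost point of the bare lamp's white bulb, 120 mm above the dresser top, on the lamp's centre line. Axes are the lamp's: x along the length of its rectangular foot, y across, z up.
- lamp: The bedside lamp without its shade, origin at the centre of its underside: a black rectangular foot 140 (x) x 90 (y) x 22 mm, a short brass post, a brass rectangular plate 126 (x) x 62 (y) mm with its top 55 mm up, on which the shade's rim will later sit, then a brass socket and a white bulb 33 mm across, top at 120 mm. Loose, about 1.3 kg.
- books: A row of pocket books standing in a low dark steel trough, between the shade and the lamp; origin at the centre of its underside. The row is 300 mm long (x), 115 mm deep (y), and 148 mm high at its highest. Loose, about 2.5 kg.
- vase: White ceramic bud vase, 72 mm across and 100 mm high, origin under its centre. Bystander near the far edge.
- clock: Wooden table clock, 45 (x) x 90 (y) x 84 mm high, origin under its centre. Bystander near the far edge.
- case: Dark brown spectacle case, 60 (x) x 155 (y) x 36 mm high, origin under its centre. Bystander near the far edge.
Mind the look-alikes: they are no part of the job. Leave any blue or red look-alike of the part that bears shade_center alone.

How it is judged:
On the way:
1. the shade passes above the row of books (x of shade_rim in the frame of books between -0.19 and 0.19 m and y of shade_rim in the frame of books between -0.05 and 0.05 m and z of shade_rim in the frame of books above 0.14 m).
At the end, for the whole second after the job is handed in: Shade gripped, at rest (under 20 mm/s), rim 4-30 mm above the bulb top, centred within 10 mm, long side within 10 degrees of the foot's (either way round), level within 7 degrees, touching neither lamp nor books; lamp, books, vase, clock, case within 20 mm of their start (z of shade_rim in the frame of bulb_top between 0.004 and 0.03 m and horizontal distance between shade_rim and bulb_top below 0.01 m and angle between the x axis of shade_rim and the x axis of bulb_top, either way round below 0.17 rad and angle between shade_rim's own z axis and vertical below 0.125 rad and contact force between shade and the fingers above 1 N and contact force between shade and lamp below 0.1 N and contact force between shade and books below 0.1 N and linear speed of shade below 0.02 m/s and distance of each of lamp, books, vase, clock, case from where it was at the start of the episode below 0.02 m); the arm keeps its last pose, push and grip.
It fails at once if the shade touches the lamp (over 0.5 N) (contact force between shade and lamp above 0.5 N).
It fails at once if the lamp, the books, the vase, the clock or the case is shifted by more than 20 mm (not (distance of lamp from where it was at the start of the episode below 0.02 m) or not (distance of books from where it was at the start of the episode below 0.02 m) or not (distance of vase from where it was at the start of the episode below 0.02 m) or not (distance of clock from where it was at the start of the episode below 0.02 m) or not (distance of case from where it was at the start of the episode below 0.02 m)).
It fails at once if the vase, the clock or the lamp is tipped (angle between any of vase, clock, lamp's own z axis and vertical above 0.35 rad).
It also fails if it takes over 48 s, if anything falls off the work surface, if the arm or the gripper's body presses on something with over 40 N, if the wrist force passes 120 N, or if a joint passes its speed limit or range.

## Working session

There is one attempt and no reset: what is moved stays moved. The work goes in short steps, Python scripts to look and compute and a tool call to move; the robot and the scene stay as the last step left them, time stands still between calls to the robot, and variables do not carry over. Pictures are saved under pics/ and viewed, at most 10 in all, crops included, and the job is handed in when it is done.

Besides the shell and the picture viewer there is one more tool, called after "Emit:" by a JSON object that holds its "fn" and its "kwargs". arm_command: Moves the arm, as the interface text tells. Its arguments: {"type":"object","properties":{"deltas":{"type":"array"},"grip_force":{"type":"number"}},"required":["deltas"]}

```bash
mkdir -p pics; python3 - <<'E'
from station import read_state, vision, arm, spotter
import cv2,numpy as np
s=read_state();print(s['time_s'],s['eef_pos'],np.round(s['orientation'],3).tolist())
for c in ['scene','top']:
    im=vision.camera(c);cv2.imwrite(f'pics/{c}0.png',im)
    m=vision.camera_model(c);print(c,np.round(m['camera_matrix'],1).tolist(),np.round(m['world_to_cam'],3).tolist(),[k for k in m])
    for t in ['shade_center','bulb_top','lamp','books']:
        print(t,[(np.round(d['pixel']).tolist(),round(d['confidence'],2)) for d in spotter.spot_point(c,t)])
print(np.round(vision.camera_model('wrist')['T_tool_cam'],3).tolist())
E
```

```text
0.0 [0.20000632 0.45790119 0.24979933] [[-0.916, 0.4, -0.0], [0.4, 0.916, -0.001], [-0.0, -0.001, -1.0]]
scene [[392.0, 0.0, 325.1], [0.0, 392.0, 201.6], [0.0, 0.0, 1.0]] [[0.044, 0.999, 0.018, -0.063], [-0.746, 0.021, 0.665, 0.365], [0.664, -0.043, 0.746, -1.534], [0.0, 0.0, 0.0, 1.0]] ['camera_matrix', 'world_to_cam']
shade_center [([412.0, 190.0], 0.9), ([370.0, 202.0], 0.78), ([421.0, 156.0], 0.59)]
bulb_top [([202.0, 171.0], 0.59)]
lamp [([212.0, 200.0], 0.97)]
books []
top [[392.7, 0.0, 319.4], [0.0, 392.7, 195.6], [0.0, 0.0, 1.0]] [[-0.025, -0.999, -0.033, 0.062], [0.997, -0.027, 0.067, -0.559], [-0.068, -0.031, 0.997, -1.076], [0.0, 0.0, 0.0, 1.0]] ['camera_matrix', 'world_to_cam']
shade_center [([225.0, 222.0], 0.71), ([199.0, 284.0], 0.6)]
bulb_top [([466.0, 222.0], 0.73)]
lamp [([448.0, 220.0], 0.87)]
books []
[[0.0, 0.946, 0.323, 0.082], [1.0, -0.0, -0.0, -0.001], [-0.0, 0.323, -0.946, -0.125], [0.0, 0.0, 0.0, 1.0]]
```

View pics/top0.png

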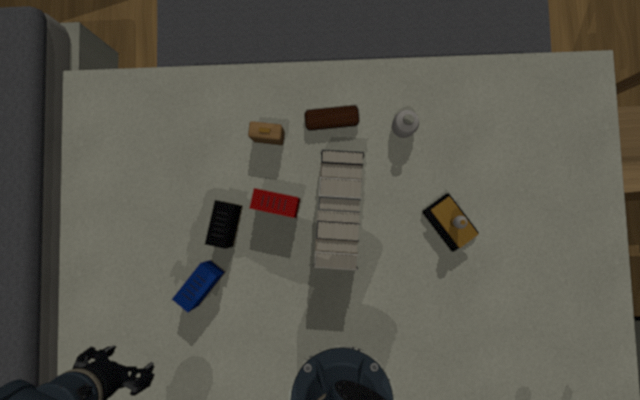

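View pics/scene0.png

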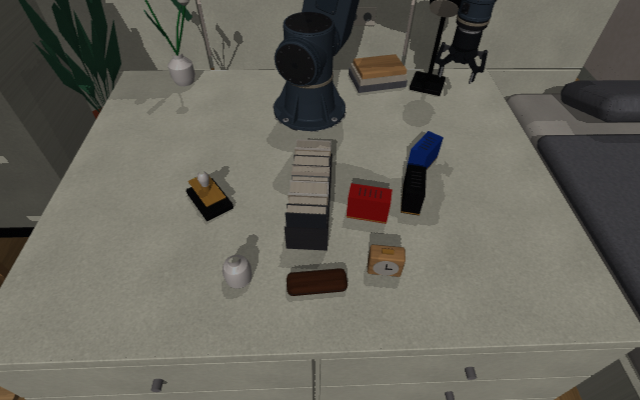

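Candidates for the shade in the top view are black (224,224), red (275,203) and blue (198,285). By the description it is the black one. The lamp is at (450,221) with its bulb at (460,222), and the books run along (340,210).

```bash
cat > h.py <<'E'
from station import read_state, vision, arm, spotter
import cv2,numpy as np
def cam(c):
    m=vision.camera_model(c);K=np.array(m['camera_matrix'])
    if 'world_to_cam' in m: T=np.linalg.inv(np.array(m['world_to_cam']))
    else:
        s=read_state();A=np.eye(4);A[:3,:3]=s['orientation'];A[:3,3]=s['eef_pos'];T=A@np.array(m['T_tool_cam'])
    return K,T
def back(KT,px,z):
    K,T=KT;px=np.atleast_2d(px).astype(float)
    d=np.c_[(px[:,0]-K[0,2])/K[0,0],-(px[:,1]-K[1,2])/K[1,1],-np.ones(len(px))]@T[:3,:3].T
    return T[:3,3]+d*((z-T[2,3])/d[:,2])[:,None]
def proj(KT,P):
    K,T=KT;q=(np.atleast_2d(P)-T[:3,3])@T[:3,:3]
    return np.c_[K[0,0]*q[:,0]/-q[:,2]+K[0,2],K[1,1]*-q[:,1]/-q[:,2]+K[1,2]]
def boxpts(x,y,yaw,L,W,z0,z1):
    c,s=np.cos(yaw),np.sin(yaw)
    return np.array([[x+c*a*L/2-s*b*W/2,y+s*a*L/2+c*b*W/2,z] for z in (z0,z1) for a,b in((1,1),(1,-1),(-1,-1),(-1,1))])
def fit(KT,masks,boxes,x0):
    """fit x,y,yaw of stacked boxes so the union of projected hulls matches mask"""
    from scipy.optimize import minimize
    def cost(p):
        r=np.zeros(masks.shape,np.uint8)
        for L,W,z0,z1 in boxes:
            h=cv2.convexHull(proj(KT,boxpts(*p,L,W,z0,z1)).astype(np.float32))
            cv2.fillConvexPoly(r,np.round(h*16).astype(np.int32),1,shift=4)
        return 1-(r.astype(bool)&masks).sum()/max(1,(r.astype(bool)|masks).sum())
    best=min((minimize(cost,[x0[0],x0[1],a],method='Nelder-Mead',options=dict(initial_simplex=[[x0[0]+.01,x0[1],a],[x0[0]-.01,x0[1]+.01,a],[x0[0],x0[1]-.01,a+.2],[x0[0],x0[1],a-.2]])) for a in np.arange(0,np.pi,np.pi/8)),key=lambda r:r.fun)
    return best.x,best.fun
SHADE=[(.12,.056,0,.09)];LAMP=[(.14,.09,0,.022),(.126,.062,.05,.055),(.033,.033,.09,.12)]
E
python3 - <<'E'
from h import *
for c,a in(('top',(224,224)),('scene',(412,190))):
    KT=cam(c);im=vision.camera(c)
    for t,B,z in(('shade_center',SHADE,.09),('lamp',LAMP,.03)):
        for d in spotter.outline_of(c,t)[:3]:
            m=np.array(d['region'],bool);p,f=fit(KT,m,B,back(KT,d['pixel'],z)[0][:2])
            col=im[m].mean(0)
            print(c,t,np.round(d['pixel']),round(d['confidence'],2),np.round(p,3),round(f,2),np.round(col))
    for z in(.12,):
        for d in spotter.spot_point(c,'bulb_top')[:1]: print('bulb',back(KT,d['pixel'],z).round(3))
    if c=='top':
        print('books top corners z.14',back(KT,[(321,151),(363,151),(316,268),(357,269)],.14).round(3).tolist())
        print('blue',back(KT,[(198,284)],.09).round(3),'red',back(KT,[(275,203)],.09).round(3))
        k=cv2.resize(im[180:320,160:320],None,fx=4,fy=4,interpolation=3)
        cv2.imwrite('pics/crop1.png',k)
E
```

```text
top shade_center [225. 224.] 0.86 [0.49  0.31  2.927] 0.08 [11. 12. 12.]
top shade_center [278. 204.] 0.7 [0.542 0.167 1.345] 0.07 [16. 19. 88.]
top shade_center [198. 290.] 0.68 [ 0.326  0.379 -0.69 ] 0.03 [65. 33. 17.]
top lamp [450. 223.] 0.55 [ 0.479 -0.311  3.739] 0.03 [29. 52. 65.]
bulb [[ 0.474 -0.321  0.12 ]]
books top corners z.14 [[0.664, 0.037, 0.14], [0.66, -0.068, 0.14], [0.374, 0.057, 0.14], [0.369, -0.043, 0.14]]
blue [[0.334 0.367 0.09 ]] red [[0.539 0.162 0.09 ]]
scene shade_center [413. 188.] 0.95 [ 0.486  0.309 -0.212] 0.03 [14. 15. 16.]
scene shade_center [425. 151.] 0.78 [0.321 0.38  2.483] 0.19 [71. 29. 13.]
scene shade_center [370. 202.] 0.57 [0.539 0.167 1.333] 0.04 [13. 15. 95.]
scene lamp [211. 196.] 0.82 [ 0.477 -0.312  0.599] 0.08 [30. 47. 59.]
bulb [[ 0.457 -0.318  0.12 ]]
```

View pics/crop1.png

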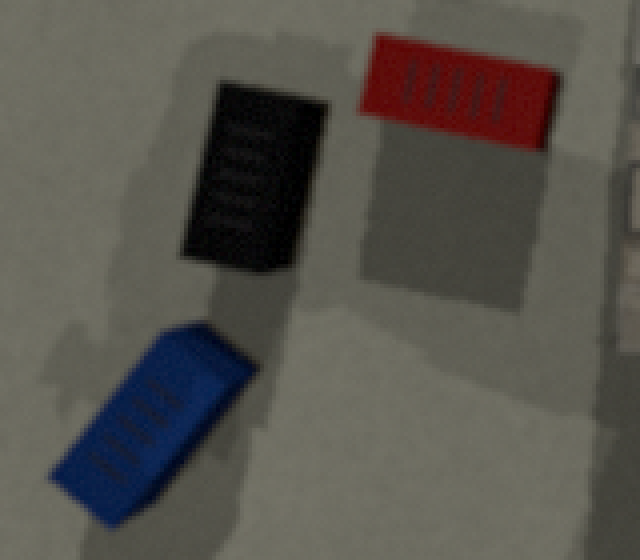

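The crop shows plain black at (255,175) in crop coordinates, clearly distinct from the red (455,90) and the blue (155,425). I'll take the black one, which both views put at (0.488, 0.31) with yaw about -12°. The next move goes above it.

Emit:
{"fn": "arm_command", "kwargs": {"deltas": [{"linear": [-0.04,0,0],"spin": -3,"hand": 1},{"linear": [-0.09,-0.005,0],"spin": -6,"hand": 1},{"linear": [-0.15,-0.01,0],"spin": -9,"hand": 1},{"linear": [-0.21,-0.015,0.005],"spin": -11.4,"hand": 1},{"linear": [-0.26,-0.02,0.01],"spin": -11.4,"hand": 1}]}}

```text
time_s: 1.52
eef_pos: [0.4322, 0.3345, 0.2402]
orientation: [[-0.977, 0.211, 0.0], [0.211, 0.977, 0.0], [-0.0, 0.0, -1.0]]
ft_force: [-0.5, 1.3, 0.5]
grip_width: 0.0853
grasp_force: 0.0
```

```bash
cat >> h.py <<'E'
def go(x,y,z,yawy):
    """print tool-axes shift and spin from measured pose to target TCP; yawy=world angle (deg) of tool y"""
    s=read_state();R=np.array(s['orientation']);d=R.T@(np.array([x,y,z])-s['eef_pos'])
    a=np.degrees(np.arctan2(R[1,1],R[0,1]))
    print('t',s['time_s'],'pos',np.round(s['eef_pos'],4),'yaw',a.round(1),'lin',d.round(4),'spin',round(-((yawy-a+180)%360-180),1),'J',np.round(s['joints'],2),'F',np.round(s['ft_force'],1),'grip',s['grip_width'],s['grasp_force'])
E
python3 -c "
from h import *
go(.488,.3095,.22,77.8)"
```

```text
t 1.525 pos [0.4322 0.3345 0.2402] yaw 77.8 lin [-0.0598 -0.0126  0.0202] spin 0.0 J [ 0.66  0.31  0.07  1.33 -0.    0.87] F [-0.5  1.3  0.5] grip 0.0852621352405686 0.0
```

Emit:
{"fn": "arm_command", "kwargs": {"deltas": [{"linear": [-0.03,-0.006,0.01],"spin": 0,"hand": 1},{"linear": [-0.06,-0.0126,0.02],"spin": 0,"hand": 1},{"linear": [-0.06,-0.0126,0.02],"spin": 0,"hand": 1},{"linear": [-0.06,-0.0126,0.02],"spin": 0,"hand": 1},{"linear": [-0.06,-0.0126,0.02],"spin": 0,"hand": 1}]}}

```text
time_s: 2.15
eef_pos: [0.4858, 0.3113, 0.2208]
orientation: [[-0.978, 0.21, 0.0], [0.21, 0.978, 0.0], [-0.0, 0.0, -1.0]]
ft_force: [-0.1, 0.1, 0.2]
grip_width: 0.0854
grasp_force: 0.0
```

```bash
python3 - <<'E'
from h import *
KT=cam('wrist');im=vision.camera('wrist')
for d in spotter.outline_of('wrist','shade_center')[:3]:
    m=np.array(d['region'],bool);p,f=fit(KT,m,SHADE,(.488,.31))
    print(d['pixel'],d['confidence'],p.round(4),f,im[m].mean(0).round())
go(.488,.3095,.06,77.8)
ov=im.copy()
for q in proj(KT,boxpts(.488,.3095,-.213,.12,.056,0,.09)): cv2.circle(ov,tuple(map(int,q)),3,(0,255,0),-1)
cv2.imwrite('pics/w1.png',ov)
E
```

```text
[316.0, 182.7] 0.81 [ 0.4891  0.306  -0.2379] 0.013583515598020068 [20. 20. 21.]
[185.2, 251.9] 0.77 [0.5413 0.1628 4.4952] 0.16068840579710142 [ 6.  8. 96.]
[336.2, 27.1] 0.56 [0.498 0.31  0.   ] 1.0 [118.  55.  18.]
t 2.25 pos [0.4859 0.3113 0.2207] yaw 77.9 lin [-0.0023 -0.0014  0.1607] spin 0.1 J [0.57 0.38 0.12 1.31 0.   0.78] F [0.3 1.1 0.4] grip 0.08536820665687385 0.0
```

View pics/w1.png

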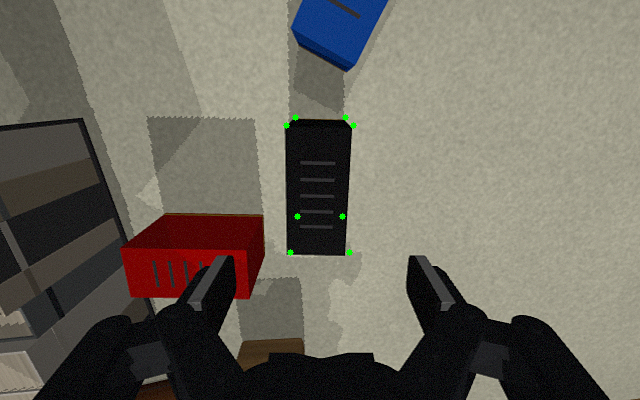

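Wrist view: black shade at (318,185), with the red at (190,255) and the blue at (340,30) clear of the fingers. The refined pose is (0.489, 0.307) with yaw -13.3°, so I'll descend.

```bash
python3 -c "
from h import *
go(.489,.307,.06,76.7)"
```

```text
t 2.25 pos [0.4859 0.3113 0.2207] yaw 77.9 lin [-0.0038 -0.0036  0.1607] spin 1.2 J [0.57 0.38 0.12 1.31 0.   0.78] F [0.3 1.1 0.4] grip 0.08536820665687385 0.0
```

Emit:
{"fn": "arm_command", "kwargs": {"deltas": [{"linear": [-0.0038,-0.0036,0.02],"spin": 1.2,"hand": 1},{"linear": [-0.0038,-0.0036,0.06],"spin": 1.2,"hand": 1},{"linear": [-0.0038,-0.0036,0.1],"spin": 1.2,"hand": 1},{"linear": [-0.0038,-0.0036,0.135],"spin": 1.2,"hand": 1},{"linear": [-0.0038,-0.0036,0.16],"spin": 1.2,"hand": 1}], "grip_force": 40}}

```text
time_s: 2.88
eef_pos: [0.4885, 0.3065, 0.059]
orientation: [[-0.973, 0.231, -0.001], [0.231, 0.973, -0.0], [0.001, -0.001, -1.0]]
ft_force: [0.3, -0.6, 0.4]
grip_width: 0.0856
grasp_force: 0.0
```

Emit:
{"fn": "arm_command", "kwargs": {"deltas": [{"linear": [0,0,0],"spin": 0,"hand": 0.6},{"linear": [0,0,0],"spin": 0,"hand": 0.2},{"linear": [0,0,0],"spin": 0,"hand": -1},{"linear": [0,0,0],"spin": 0,"hand": -1},{"linear": [0,0,0],"spin": 0,"hand": -1}]}}

```text
time_s: 3.5
eef_pos: [0.4899, 0.3069, 0.0614]
orientation: [[-0.973, 0.232, 0.002], [0.232, 0.973, 0.001], [-0.001, 0.001, -1.0]]
ft_force: [-1.3, -0.1, 7.8]
grip_width: 0.0558
grasp_force: 44.1
```

```bash
python3 -c "
from h import *
go(.489,.307,.06,76.7)"
```

```text
t 3.5 pos [0.4899 0.3069 0.0614] yaw 76.6 lin [ 0.0009 -0.0001  0.0014] spin -0.1 J [ 0.56  0.47 -0.16  0.94  0.    0.79] F [-1.3 -0.1  7.8] grip 0.055787479632343095 44.14053440093994
```

Emit:
{"fn": "arm_command", "kwargs": {"deltas": [{"linear": [0,0,-0.01],"spin": 0,"hand": -1},{"linear": [0,0,-0.04],"spin": 0,"hand": -1},{"linear": [0,0,-0.09],"spin": 0,"hand": -1},{"linear": [0,0,-0.14],"spin": 0,"hand": -1},{"linear": [0,0,-0.19],"spin": 0,"hand": -1}]}}

```text
time_s: 4.12
eef_pos: [0.489, 0.3063, 0.2528]
orientation: [[-0.973, 0.232, 0.001], [0.232, 0.973, 0.0], [-0.0, 0.0, -1.0]]
ft_force: [1.0, 0.5, -3.2]
grip_width: 0.0557
grasp_force: 43.4
```

Emit:
{"fn": "arm_command", "kwargs": {"deltas": [{"linear": [0,0,-0.02],"spin": 0,"hand": -1},{"linear": [0,0,-0.03],"spin": 0,"hand": -1},{"linear": [0,0,-0.03],"spin": 0,"hand": -1},{"linear": [0,0,-0.03],"spin": 0,"hand": -1},{"linear": [0,0,-0.03],"spin": 0,"hand": -1}]}}

```text
time_s: 4.75
eef_pos: [0.489, 0.3063, 0.2794]
orientation: [[-0.973, 0.232, -0.001], [0.232, 0.973, -0.001], [0.001, -0.001, -1.0]]
ft_force: [-0.3, -0.3, -3.4]
grip_width: 0.0557
grasp_force: 43.7
```

```bash
python3 - <<'E'
from h import *
KT=cam('wrist');im=vision.camera('wrist');sc=vision.camera('scene')
go(.489,0,.275,36.7)
cv2.imwrite('pics/lift.png',np.hstack([cv2.resize(im,None,fx=.6,fy=.6),cv2.resize(sc[60:300,300:520],(400,240))]))
E
```

```text
t 4.85 pos [0.4891 0.3064 0.2797] yaw 76.6 lin [-0.0708 -0.2981  0.0049] spin 39.9 J [0.56 0.38 0.26 1.46 0.   0.79] F [-0.1  0.2 -2.5] grip 0.0554080001741217 43.677858710289
```

View pics/lift.png

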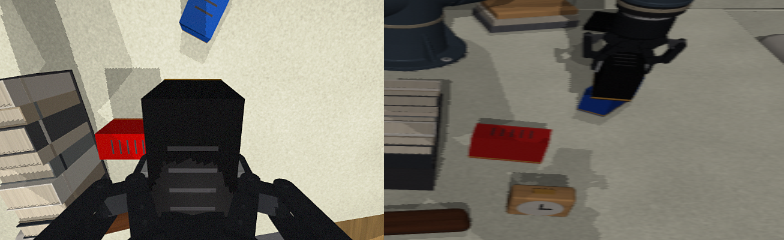

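The wrist view shows the shade centred and level in the grip (about (195,140) in the picture), with its brass rim up and clear. Now I'll carry it over the books.

Emit:
{"fn": "arm_command", "kwargs": {"deltas": [{"linear": [-0.008,-0.035,0],"spin": 6,"hand": -1},{"linear": [-0.02,-0.09,0],"spin": 14,"hand": -1},{"linear": [-0.034,-0.15,0],"spin": 22,"hand": -1},{"linear": [-0.048,-0.21,0],"spin": 31,"hand": -1},{"linear": [-0.06,-0.27,0],"spin": 40,"hand": -1}]}}

```text
time_s: 5.48
eef_pos: [0.4847, 0.0281, 0.2802]
orientation: [[-0.592, 0.806, 0.0], [0.806, 0.592, -0.0], [-0.0, 0.0, -1.0]]
ft_force: [1.7, -0.1, -3.2]
grip_width: 0.0556
grasp_force: 43.7
```

```bash
python3 -c "
from h import *
go(.478,-.22,.28,-5)"
```

```text
t 5.475 pos [0.4847 0.0281 0.2802] yaw 36.3 lin [-0.1959 -0.1524  0.0002] spin 41.3 J [ 0.06  0.18 -0.    1.39 -0.    0.99] F [ 1.7 -0.1 -3.2] grip 0.05556123219917631 43.70220422744751
```

Emit:
{"fn": "arm_command", "kwargs": {"deltas": [{"linear": [-0.04,-0.03,0],"spin": 8,"hand": -1},{"linear": [-0.08,-0.06,0],"spin": 16,"hand": -1},{"linear": [-0.12,-0.093,0],"spin": 25,"hand": -1},{"linear": [-0.16,-0.124,0],"spin": 33,"hand": -1},{"linear": [-0.196,-0.152,0],"spin": 41,"hand": -1}]}}

```text
time_s: 6.1
eef_pos: [0.4796, -0.2199, 0.2802]
orientation: [[0.082, 0.997, 0.0], [0.997, -0.082, 0.0], [0.0, 0.0, -1.0]]
ft_force: [0.9, -0.4, -1.5]
grip_width: 0.056
grasp_force: 43.8
```

```bash
python3 - <<'E'
from h import *
go(.478,-.3115,.28,-55.7)
# lamp pose from the wrist camera, shade partly in view
KT=cam('wrist');im=vision.camera('wrist')
for n in('lamp','bulb_top'):print(n,[(np.round(d['pixel']),d['confidence'],back(KT,d['pixel'],.12 if n[0]=='b' else 0).round(3)) for d in spotter.spot_point('wrist',n)[:2]])
for q in [(.478,-.3115,.12)]: cv2.circle(im,tuple(map(int,proj(KT,q)[0])),3,(0,255,0),-1)
for q in proj(KT,boxpts(.478,-.3115,.599,.14,.09,0,.022)): cv2.circle(im,tuple(map(int,q)),3,(0,255,0),-1)
cv2.imwrite('pics/w2.png',im)
E
```

```text
t 6.1 pos [ 0.4796 -0.2199  0.2802] yaw -4.7 lin [-0.0915  0.0059  0.0002] spin 51.0 J [-0.43  0.27  0.11  1.41  0.    1.22] F [ 0.9 -0.4 -1.5] grip 0.05602391128442752 43.752949833869934
lamp []
bulb_top []
```

View pics/w2.png

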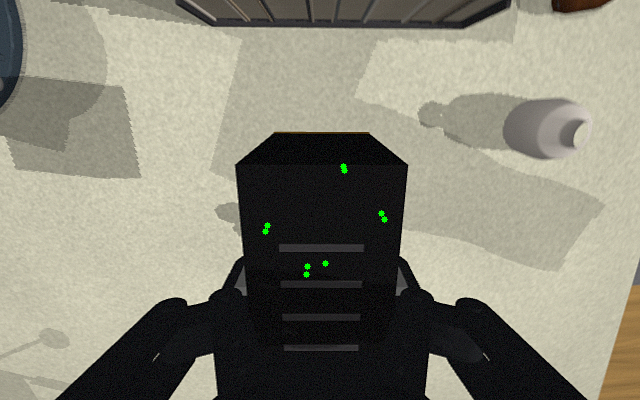

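The wrist view shows the shade hiding the lamp from this camera. The initial pictures can be used to check the bulb estimate.

```bash
python3 - <<'E'
from h import *
o=[]
for c,(u,v) in(('top',(450,220)),('scene',(208,197))):
    KT=cam(c);im=cv2.imread(f'pics/{c}0.png')[v-35:v+35,u-35:u+35];k=cv2.resize(im,None,fx=5.7,fy=5.7,interpolation=2)
    f=lambda P:[tuple(map(int,(q-(u-35,v-35)+.5)*5.7)) for q in proj(KT,P)]
    cv2.circle(k,f((.478,-.3115,.12))[0],3,(0,255,0),-1)
    cv2.circle(k,f((.478,-.3115,.1035))[0],int(16.5e-3*KT[0][0,0]/(1.0 if c=='top' else 1.55)*5.7),(0,255,0),1)
    for B in((.14,.09,0,.022),(.126,.062,.05,.055)):
        for q in f(boxpts(.478,-.3115,.599,*B)[4:]): cv2.circle(k,q,3,(0,0,255),-1)
    o.append(k)
cv2.imwrite('pics/lampchk.png',np.hstack(o))
E
```

```text
(no output)
```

View pics/lampchk.png

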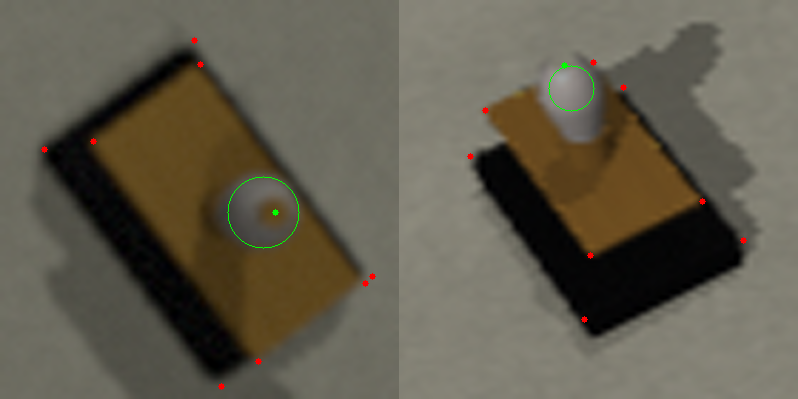

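Emit:
{"fn": "arm_command", "kwargs": {"deltas": [{"linear": [-0.02,0.001,0],"spin": 10,"hand": -1},{"linear": [-0.04,0.002,0],"spin": 20,"hand": -1},{"linear": [-0.06,0.004,0],"spin": 30,"hand": -1},{"linear": [-0.08,0.005,0],"spin": 40,"hand": -1},{"linear": [-0.0915,0.006,0],"spin": 50,"hand": -1}]}}

```text
time_s: 6.88
eef_pos: [0.4791, -0.3095, 0.2801]
orientation: [[0.815, 0.579, -0.0], [0.579, -0.815, 0.0], [-0.0, -0.0, -1.0]]
ft_force: [0.4, 0.4, -2.6]
grip_width: 0.0556
grasp_force: 43.7
```

```bash
python3 -c "
from h import *
go(.478,-.3115,.215,-55.7)"
```

```text
t 6.875 pos [ 0.4791 -0.3095  0.2801] yaw -54.6 lin [-0.0021  0.001   0.0651] spin 1.1 J [-0.57  0.36  0.24  1.45  0.    1.95] F [ 0.4  0.4 -2.6] grip 0.055617441764151336 43.69670569896698
```

The prediction matches the lamp's foot, plate and bulb to about 1 px (2–3 mm). I'll go down part-way and check from the scene camera.

Emit:
{"fn": "arm_command", "kwargs": {"deltas": [{"linear": [-0.002,0.001,0.01],"spin": 1.1,"hand": -1},{"linear": [-0.002,0.001,0.03],"spin": 1.1,"hand": -1},{"linear": [-0.002,0.001,0.05],"spin": 1.1,"hand": -1},{"linear": [-0.002,0.001,0.065],"spin": 1.1,"hand": -1},{"linear": [-0.002,0.001,0.065],"spin": 1.1,"hand": -1}]}}

```text
time_s: 7.5
eef_pos: [0.4775, -0.3108, 0.2143]
orientation: [[0.823, 0.568, -0.002], [0.568, -0.823, 0.001], [-0.001, -0.002, -1.0]]
ft_force: [0.1, 1.4, -1.4]
grip_width: 0.0555
grasp_force: 43.8
```

```bash
python3 - <<'E'
from h import *
go(.478,-.3115,.197,-55.7)
c='scene';KT=cam(c);im=vision.camera(c);z=read_state()['eef_pos'][2]-.061
for n in('shade_center','shade_rim','bulb_top'):
    print(n,[(np.round(d['pixel'],1),round(d['confidence'],2)) for d in spotter.spot_point(c,n)[:4]])
print('expect',proj(KT,[(.478,-.3115,z+.045),(.478,-.3115,z),(.478,-.3115,.12)]).round(1).tolist())
u,v=208,180;k=cv2.resize(im[v-50:v+50,u-65:u+65],None,fx=6,fy=6,interpolation=2)
f=lambda P:[tuple(map(int,(q-(u-65,v-50)+.5)*6)) for q in proj(KT,P)]
cv2.circle(k,f((.478,-.3115,.12))[0],3,(255,255,0),-1)
for q in f(boxpts(.478,-.3115,.599,.12,.056,z,z+.09)): cv2.circle(k,q,3,(0,255,0),-1)
for q in f(boxpts(.478,-.3115,.599,.126,.062,.05,.055)): cv2.circle(k,q,3,(0,0,255),-1)
cv2.imwrite('pics/near.png',k)
E
```

```text
t 7.5 pos [ 0.4775 -0.3108  0.2143] yaw -55.4 lin [0.0001 0.0009 0.0173] spin 0.3 J [-0.58  0.37  0.08  1.29  0.    1.96] F [ 0.1  1.4 -1.4] grip 0.05554255915378226 43.83123457431793
shade_center [(array([369.4, 201.3]), 0.92), (array([193.7, 150.5]), 0.64), (array([422.2, 151.8]), 0.56)]
shade_rim [(array([196.7, 166.4]), 0.88), (array([369.5, 215.6]), 0.76), (array([420.2, 161.2]), 0.7)]
bulb_top [(array([202.5, 170.7]), 0.66), (array([236.1, 279.7]), 0.44)]
expect [[195.2, 151.8], [198.9, 164.1], [201.6, 173.0]]
```

View pics/near.png

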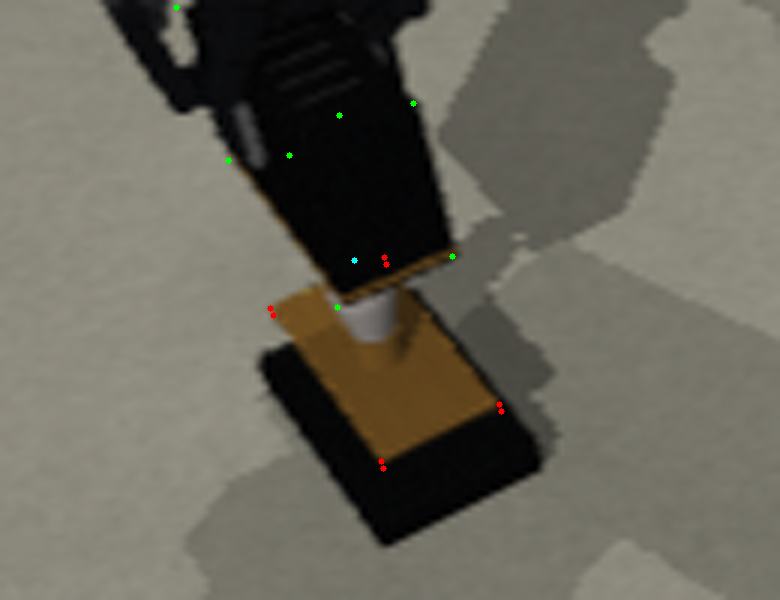

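Scene view: the rim corners at (345,300) and (452,248) in the crop lie within about 1 px of prediction, and the plate corners match. The shade is centred and still above the bulb, so the last 17 mm go down slowly.

Emit:
{"fn": "arm_command", "kwargs": {"deltas": [{"linear": [0,0.001,0.005],"spin": 0.3,"hand": -1},{"linear": [0,0.001,0.01],"spin": 0.3,"hand": -1},{"linear": [0,0.001,0.014],"spin": 0.3,"hand": -1},{"linear": [0,0.001,0.017],"spin": 0.3,"hand": -1},{"linear": [0,0.001,0.017],"spin": 0.3,"hand": -1}]}}

```text
time_s: 8.32
eef_pos: [0.4784, -0.3125, 0.198]
orientation: [[0.827, 0.562, -0.0], [0.562, -0.827, 0.0], [-0.0, -0.0, -1.0]]
ft_force: [0.2, 0.4, -2.4]
grip_width: 0.0557
grasp_force: 43.8
```

Emit:
{"fn": "arm_command", "kwargs": {"deltas": [{"linear": [0,0,0],"spin": 0,"hand": -1},{"linear": [0,0,0],"spin": 0,"hand": -1},{"linear": [0,0,0],"spin": 0,"hand": -1},{"linear": [0,0,0],"spin": 0,"hand": -1},{"linear": [0,0,0],"spin": 0,"hand": -1}]}}

```text
time_s: 8.95
eef_pos: [0.4785, -0.3125, 0.1983]
orientation: [[0.827, 0.562, -0.0], [0.562, -0.827, 0.0], [0.0, -0.0, -1.0]]
ft_force: [0.1, 0.5, -2.3]
grip_width: 0.0557
grasp_force: 43.8
```

```bash
python3 - <<'E'
from h import *
go(.478,-.3115,.197,-55.7);print(np.round(read_state()['qvel'],3))
c='scene';KT=cam(c);im=vision.camera(c);z=read_state()['eef_pos'][2]-.061
for d in spotter.outline_of(c,'lamp')[:1]: print(d['pixel'])
for n in('shade_center','shade_rim','bulb_top'):
    print(n,[(np.round(d['pixel'],1),round(d['confidence'],2)) for d in spotter.spot_point(c,n)[:3]])
print('expect',proj(KT,[(.478,-.3115,z+.045),(.478,-.3115,z),(.478,-.3115,.12)]).round(1).tolist())
u,v=208,180;k=cv2.resize(im[v-50:v+50,u-65:u+65],None,fx=6,fy=6,interpolation=2)
f=lambda P:[tuple(map(int,(q-(u-65,v-50)+.5)*6)) for q in proj(KT,P)]
for q in f(boxpts(.478,-.3115,.599,.12,.056,z,z+.09)): cv2.circle(k,q,3,(0,255,0),-1)
for q in f(boxpts(.478,-.3115,.599,.126,.062,.05,.055)): cv2.circle(k,q,3,(0,0,255),-1)
cv2.imwrite('pics/final.png',k)
E
```

```text
t 8.95 pos [ 0.4785 -0.3125  0.1983] yaw -55.8 lin [ 0.0002 -0.0011  0.0013] spin -0.1 J [-0.58  0.37  0.05  1.25  0.    1.97] F [ 0.1  0.5 -2.3] grip 0.05567823889800062 43.833221197128296
[ 0.    -0.    -0.     0.003 -0.001 -0.   ]
[212.1, 197.5]
shade_center [(array([368.8, 201.2]), 0.75), (array([419.2, 153.9]), 0.72), (array([197.2, 156.5]), 0.55)]
shade_rim [(array([422.7, 162. ]), 0.84), (array([367.2, 211.9]), 0.68), (array([197.5, 171.4]), 0.66)]
bulb_top [(array([202.9, 173. ]), 0.57)]
expect [[196.6, 156.5], [200.3, 168.5], [201.6, 173.0]]
```

View pics/final.png

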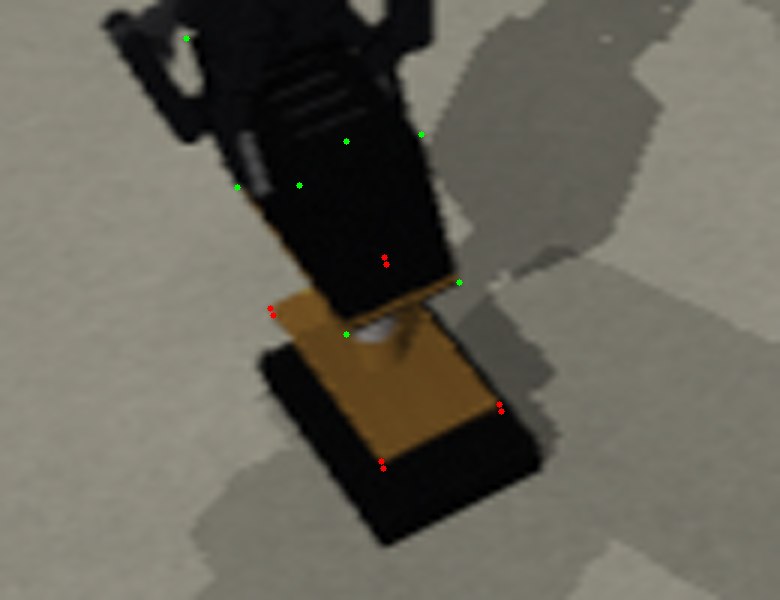

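The rim corners at (350,327) and (455,275) in the crop sit about 1 px above prediction. That means either a few mm extra height or about 5 mm in -x, and a top view will tell which.

```bash
python3 - <<'E'
from h import *
c='top';KT=cam(c);im=vision.camera(c);z=.137
u,v=455,220;k=cv2.resize(im[v-40:v+40,u-50:u+50],None,fx=7,fy=7,interpolation=2)
k=cv2.convertScaleAbs(k,alpha=2.2)
f=lambda P:[tuple(map(int,(q-(u-50,v-40)+.5)*7)) for q in proj(KT,P)]
for q in f(boxpts(.4785,-.3125,.599,.12,.056,z,z+.09)): cv2.circle(k,q,3,(0,255,0),-1)
for q in f(boxpts(.478,-.3115,.599,.14,.09,0,.022)): cv2.circle(k,q,3,(0,0,255),-1)
cv2.imwrite('pics/topf.png',k)
E
```

```text
(no output)
```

View pics/topf.png

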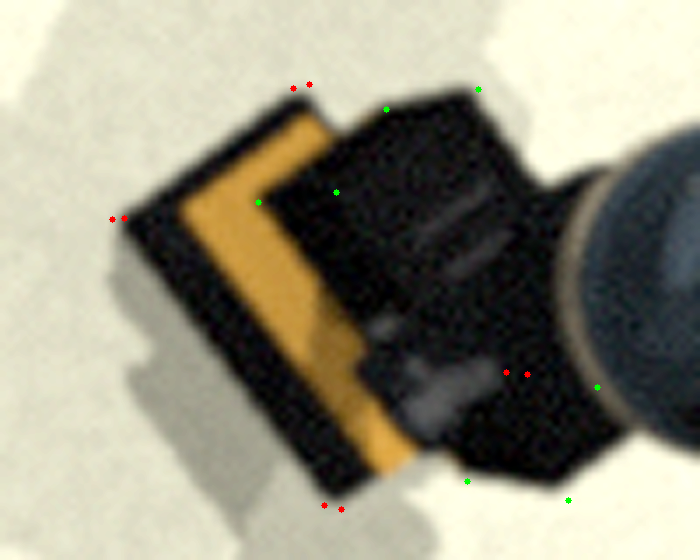

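The top view shows the shade's ends within about 1 px of prediction relative to the foot, so it is centred within about 3 mm and aligned. The scene offset is therefore a few mm of extra height, which is still in range. The arm is still, so I'm handing in.

```bash
python3 -c "
from station import arm
print(arm.hand_in())"
```

```text
the job is handed in; nothing more can be done
None
```

I handed the job in with the black shade still gripped and held still over the bulb: level, lined up with the lamp's foot, centred to about 3 mm and an estimated 15–21 mm clear; hand-in gave no verdict.

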